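Take down a forming-press stack

TASK

A pressed stack has come out of the small forming press and stands on its dark steel carrier plate. Take it apart from the top down, one part after another, setting each down gently and letting go of it before you take the next: the steel pusher upright into the empty well of the beech block, the amber rubber pad into the dark steel ring, the pressed copper pan right way up into the white porcelain dish, and the aluminium die plate, recess up, flat into its wooden tray, its long side along the tray's. At the end all four parts must lie in these places.

Things in the scene. Friction and masses are not known exactly. Their poses are not given: they have to be found in the camera images.
- pusher: Steel pusher, a plain upright cylinder, diameter 31, height 30 mm, about 0.17 kg; top of the stack, standing on the pad (underside 56 mm above the bench at the start). Origin: centre of its underside; z along its axis, up.
- pad: Amber-brown urethane rubber pad (rigid for all practical purposes), a cylinder of diameter 42, height 28 mm, about 0.05 kg. At the start it stands inside the copper pan, on the pan's floor (underside 28 mm above the bench), so that its upper 16 mm stand above the pan's rim. Origin: centre of its underside; z up.
- pan: Pressed round copper pan, open at the top: outside diameter 52, height 14 mm, wall and floor 2 mm (inside diameter 48), about 0.035 kg. At the start it sits in the die's round recess (underside 26 mm above the bench), its rim 9 mm above the die's top face. To be gripped across its outside. Origin: centre of its underside; z up.
- die: Aluminium die plate 68 (its x) x 110 (its y) x 16 mm (z), about 0.3 kg, with a round recess of diameter 56, 5 mm deep, in the middle of its top face. Lies loose on the carrier plate (underside 15 mm above the bench); its y axis starts along the carrier's y axis. To be gripped across its 68 mm width. Origin: centre of its underside; z up.
- carrier: Dark steel carrier plate under the stack, 92 (x) x 130 (y) x 15 mm, fixed to the bench; stays where it is. Origin: centre of its underside, at bench height. Behind the work stands a fixed drawer chest 240 mm high (nearest corner at about x = 0.64, y = -0.09 m; a drawer front at x = 0.63 to 0.67 m): carry things past it high or well in front of it.
- empty_well (a point): Floor centre of the empty round well (diameter 44, 14 mm deep, floor 12 mm above the bench) in the -y half of a loose beech block 64 (x) x 140 (y) x 26 mm; axes as the block's, z up. Two smaller pushers stand in the block 52 and 86 mm from here along +y (diameters 23, 17 mm), 12 mm above its top; fingers that open along the block's x axis clear them.
- ring: Loose dark steel containment ring lying on the bench: outside diameter 76, inside diameter 53, height 12 mm, open through, so the pad rests on the bench inside it. Origin: centre of its underside; z up.
- dish: Loose round shallow white porcelain dish: 124 mm across its sloping rim, 13 mm high, flat inner floor about 90 mm across, 4 mm above the bench. Origin: centre of its underside; z up.
- die_tray: Loose shallow wooden tray 100 (x) x 142 (y) x 9 mm; inside 84 (x) x 126 (y) mm, its floor 4 mm above the bench, its walls 5 mm above the floor. Origin: centre of its underside; z up.
Mind the look-alikes: they are no part of the job. What is shaped like the pad but green or pink is not meant.

How it is judged:
By the outcome, as a careful person would: the job done as asked, in the order asked, and still so for the second after the job is handed in, with the robot touching nothing.
It also fails if it takes over 120 s, if anything falls off the work surface, if the arm or the gripper's body presses on something with over 40 N, if the wrist force passes 120 N, or if a joint passes its speed limit or range.

ROBOT

A 6-joint arm with a two-finger parallel gripper is mounted at the origin on a cart in front of the work surface, level with it; the furniture and walls round the work are solid. World frame = base frame: x ahead of the robot, y to its left, z up, the work surface at z = 0. Lengths are in m, angles in degrees, forces in N, time in s.
With the tool pointing down it reaches from about 0.425 to 1.125 m from the base axis. Payload 14.9 kg.
Tool frame: the origin (TCP) lies midway between the tips of the shut fingers; the grasp point (between the pads) lies 19 mm behind it; z points along the fingers, y is the line along which they close (so a half turn about z gives the same grasp; the last joint's range is limited). The gripper opens to 91 mm and grips with 3 to 60 N. Pads are 32 mm wide; open, the fingers measure 118 mm over their backs; the gripper's body (76 mm by 178 mm) begins 60 mm behind the grasp point.
Start: joints at [74.124, 21.709, 99.362, -0, 58.929, -1.908], TCP at [0.169, 0.679, 0.214] pointing down, gripper open.
Joint ranges: [-158.91, 158.91], [-42.39, 125.64], [0.06, 152.35], [-60.88, 240.88], [17.5, 164.5], [-176.32, 176.32]. Speed limits (degrees/s): [108.29, 108.29, 136.94, 180, 180, 180].

INTERFACE

Orientations are given as a 3x3 rotation matrix whose columns are the frame's x, y, z axes.
In Python, from station import * gives the robot as it stands. The module is installed in compiled form; this text tells all that it offers. Calls block until the motion is done:
- move_pose(position, orientation): joint-space move of the TCP to a pose.
- move_l(position, orientation=None, rate=0.15, max_force=None): straight line of the TCP; orientation=None keeps the orientation; rate is the mean speed in m/s. With max_force (N) it stops when the force on the tool has changed by that much, and returns True; else False.
- goto_joints(angles): joint-space move.
- release() and clamp(effort=None): open the fingers fully, or close them until they stop; effort is the grip in N (None keeps the last).
- dwell(seconds).
- solve_ik(position, orientation): joint angles nearest the present ones, or None.
- get_state(): the state.
- read_camera(name): name is "scene" or "top" or "wrist"; returns a dict with "pixels" (400x640x3 uint8, red, green, blue), "depth" (400x640 float32, m along the optical axis (not along the pixel's ray), 0 where there is no reading), "fx", "fy", "cx", "cy" (pixels), "xyz" and "orientation" of the camera in the world. Camera axes: x right, y up, looking along -z (the intrinsics and any distortion apply to the point x, -y, -z); pixel columns grow to the right and rows downward; lengths in m; the calibration is good to about 2 mm. A picture is of the moment at which its call begins.
A pose or a line that the arm cannot do raises PlanningError and nothing moves.
- close_job(): hands the job in; it is judged then, once.
Trained networks look in the newest picture that a camera, given by its name, has taken for a name from the list of things; names that differ only in an ending like _2 or _b are one class to them, and where a whole thing is asked for, a point or a joint stands for the part that bears it (a point fixed in the world has none). Each returns a list of dicts, best first, with "score" (0 to 1); they miss things now and then, are a little off and sometimes report something else, mostly with a low value. They report only what shows in the picture. A call takes as long as a camera call. They do not tell look-alikes from the thing itself.
- cut_out(camera, label): "region" (400x640 bool, what is visible of it) and "rect" ([centre column, centre row, width, height] in pixels, round what is visible of it).
The state is a dict: "t": time; "joint_pos": joint angles; "qd": joint speeds; "tau": joint torques, N m; "position": TCP position; "eef_rot": TCP orientation; "force": force on the tool from outside, world axes, zero at the start; "wrist_torque": the same for the moment, N m; "width": finger opening in m; "gripper_force": force on a finger pad.
Only numpy, scipy, OpenCV 4.12 (cv2) and the standard library are available. Lean on these libraries where they do the work, as an engineer would, in place of code of your own. Each camera call takes 0.05 s, during which the arm holds its last target. There are 200 camera calls.

## Working session

There is one attempt and no reset: what is moved stays moved. The work goes in short steps, each a Python script; the robot and the scene stay as the last script left them, time stands still between calls to the robot, and variables do not carry over. Pictures are saved under pics/ and viewed, at most 14 in all, crops included, and the job is handed in when it is done.

```bash
mkdir -p pics; cat > h.py <<'E'
from station import *
import numpy as np, cv2
def snap(cam,fn=None):
    c=read_camera(cam)
    if fn: cv2.imwrite('pics/'+fn,c['pixels'][:,:,::-1])
    return c
def pts(c,mask=None):
    d=c['depth']; v,u=np.nonzero((d>0) if mask is None else (mask&(d>0)))
    z=d[v,u]; P=np.stack([(u-c['cx'])/c['fx']*z,-(v-c['cy'])/c['fy']*z,-z],1)
    return P@np.array(c['orientation']).T+np.array(c['xyz']),u,v
E
python3 - <<'E'
from h import *
for cam in ['top','scene']:
    c=snap(cam,cam+'0.png'); print(cam,c['xyz'],np.round(c['orientation'],3).tolist(),c['fx'],[k for k in c])
    for n in ['pusher','pad','pan','die','carrier','empty_well','ring','dish','die_tray']:
        for r in cut_out(cam,n)[:4]:
            P,u,v=pts(c,r['region']); 
            if len(P)==0: print(n,'nodepth');continue
            col=np.median(c['pixels'][r['region']],0)
            print(n,round(r['score'],2),np.round(r['rect']),np.round(np.median(P,0),3),'zmax',np.round(np.percentile(P[:,2],[2,98]),3),col)
print(get_state()['t'])
E
```

```text
top [0.35340391 0.01612673 1.17220846] [[-0.003, 0.992, -0.123], [-1.0, -0.003, 0.005], [0.005, 0.123, 0.992]] 427.9828034098575 ['pixels', 'depth', 'fx', 'fy', 'cx', 'cy', 'xyz', 'orientation']
pusher 0.68 [368. 229.  44.  48.] [ 0.409 -0.144  0.006] zmax [-0.     0.016] [244.  243.  238.5]
pusher 0.46 [310. 200.  14.  10.] [0.489 0.012 0.086] zmax [0.072 0.091] [213. 212. 217.]
pad 0.73 [268. 166.  15.  18.] [0.588 0.126 0.027] zmax [-0.001  0.032] [ 46. 175.  81.]
pad 0.68 [265. 226.  14.  15.] [0.427 0.137 0.028] zmax [0.021 0.033] [244. 161. 200.]
pan 0.47 [312. 199.  24.  14.] [ 0.483 -0.004  0.037] zmax [0.024 0.058] [188. 130.  93.]
die 0.58 [311. 199.  47.  34.] [0.491 0.017 0.031] zmax [0.017 0.036] [235. 236. 239.]
carrier 0.89 [312. 200.  49.  44.] [0.482 0.012 0.015] zmax [-0.001  0.032] [114. 114. 115.]
empty_well 0.73 [217. 239.  56.  33.] [0.382 0.266 0.026] zmax [0.009 0.039] [214. 170. 115.]
ring 0.81 [233. 180.  24.  30.] [0.555 0.234 0.012] zmax [-0.001  0.016] [100. 107. 108.]
dish 0.63 [367. 232.  46.  43.] [ 0.408 -0.144  0.006] zmax [0.    0.015] [244. 243. 23
[... 771 characters left out ...]
.  13.] [0.478 0.03  0.035] zmax [0.027 0.042] [160. 108.  79.]
die 0.77 [314. 216.  52.  29.] [0.476 0.034 0.031] zmax [0.015 0.033] [232. 235. 241.]
die 0.49 [314. 217.  19.   8.] [0.478 0.032 0.035] zmax [0.028 0.042] [157. 107.  79.]
carrier 0.74 [314. 228.  66.  30.] [0.462 0.061 0.014] zmax [0.003 0.017] [102. 110. 118.]
empty_well 0.72 [255. 307.  75.  73.] [0.373 0.281 0.026] zmax [0.003 0.039] [222. 188. 138.]
ring 0.67 [222. 253.  36.  28.] [0.548 0.238 0.011] zmax [0.    0.014] [105. 115. 121.]
dish 0.65 [380. 208.  46.  29.] [ 0.414 -0.15   0.005] zmax [0.003 0.014] [246. 246. 245.]
die_tray 0.91 [349. 180.  64.  30.] [ 0.558 -0.197  0.005] zmax [0.003 0.011] [152. 156. 164.]
1.0
```

```bash
python3 - <<'E'
import cv2
a=cv2.imread('pics/top0.png')[130:280,170:450]; cv2.imwrite('pics/top0c.png',cv2.resize(a,(784,420),interpolation=cv2.INTER_CUBIC))
E
```

```text
(no output)
```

View pics/top0c.png

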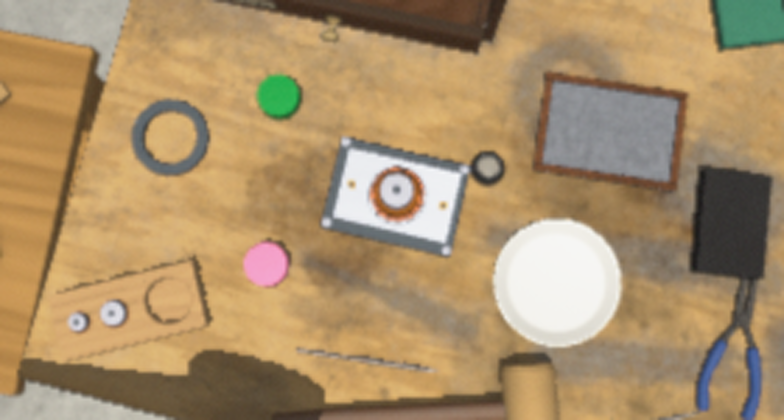

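View pics/scene0.png

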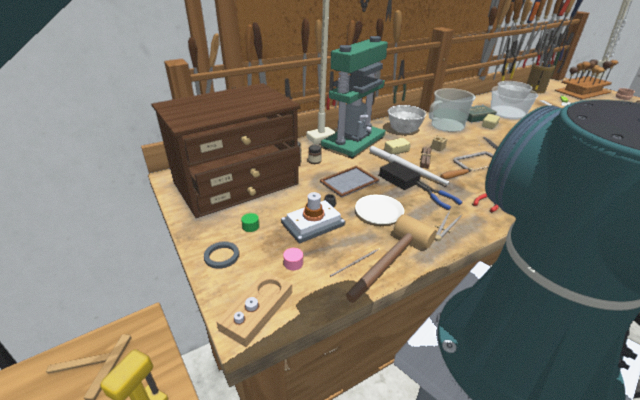

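```bash
cat >> h.py <<'E'
def R(th):  # tool down, closing axis y at th deg from world x
    t=np.radians(th); y=np.array([np.cos(t),np.sin(t),0]); z=np.array([0,0,-1.]); return np.stack([np.cross(y,z),y,z],1)
E
python3 - <<'E'
from h import *
import pickle
s=get_state(); print(np.round(s['eef_rot'],2).tolist())
th=np.degrees(np.arctan2(s['eef_rot'][1][1],s['eef_rot'][0][1])); print(th)
D={}
for k,p in {'L':(0.46,0.25,0.33),'M':(0.48,0.02,0.33),'M2':(0.44,-0.02,0.30),'Rt':(0.48,-0.17,0.33)}.items():
    q=min((solve_ik(p,R(a)) for a in (0,180)),key=lambda q:abs(q[5]) if q is not None else 1e9); goto_joints(q)
    dwell(0.1); c=snap('wrist','w%s.png'%k); s=get_state(); print(k,np.round(s['joint_pos'],0),s['t'],np.round(c['xyz'],3),np.round(c['orientation'],2).tolist())
    for n in ['pusher','pad','pan','die','carrier','empty_well','ring','dish','die_tray']:
        for r in cut_out('wrist',n)[:3]:
            P,u,v=pts(c,r['region']); D.setdefault(k,[]).append((n,r['score'],r['region']))
            if len(P)<20: continue
            top=P[P[:,2]>np.percentile(P[:,2],95)-0.004] 
            m=cv2.minAreaRect((top[:,:2]*1000).astype(np.float32))
            print(' ',n,round(r['score'],2),np.round(r['rect']),'z',np.round(np.percentile(P[:,2],[2,50,98])*1000),'rect',np.round(m[0],1),np.round(m[1],1),round(m[2],1))
    D[k+'c']=c
pickle.dump(D,open('d.pkl','wb'))
E
```

```text
[[-0.97, 0.24, 0.0], [0.24, 0.97, 0.0], [-0.0, 0.0, -1.0]]
76.03325952011063
L [ 26.  -2. 115.   0.  67.  26.] 3.075 [0.46  0.322 0.5  ] [[1.0, -0.0, -0.0], [0.0, 0.97, 0.26], [0.0, -0.26, 0.97]]
  pusher 0.66 [333. 301.  18.  10.] z [57. 72. 85.] rect [490.   26.4] [20.8  4.9] 4.8
  pusher 0.63 [332. 294.  54.  23.] z [ 0. 14. 25.] rect [491.    4.4] [104.5  57.7] 0.2
  pad 0.8 [332. 295.  23.  22.] z [34. 52. 58.] rect [492.2  20.4] [25.  40.5] 88.3
  pad 0.76 [380. 233.  14.  26.] z [ -1.  27. 330.] rect [550.6 188.5] [ 23.8 172. ] 27.0
  pad 0.57 [297. 228.  22.  25.] z [ 0. 27. 29.] rect [427.1 138.6] [39.5 38.1] 88.8
  pan 0.45 [334. 292.  29.  20.] z [26. 35. 46.] rect [497.2  25.4] [25.1 50.7] 72.4
  die 0.82 [334. 296.  40.  30.] z [15. 30. 32.] rect [492.9  14.6] [80.1 55.7] 0.7
  carrier 0.84 [331. 294.  53.  23.] z [ 5. 14. 16.] rect [490.2   3.3] [ 57.2 102. ] 89.1
  empty_well 0.84 [270. 158.  59.  94.] z [ 0. 25. 38.] rect [376.7 295.6] [22.  52.8] 15.0
  empty_well 0.28 [332. 286.  18.   6.] z [29. 36. 40.] rect [488.5  34.6] [30.3  5.7] 9.6
  ring 0.62 [368. 178.  41
[... 2525 characters left out ...]
0.64 [324.  48.  22.  28.] z [63. 86. 88.] rect [490.3  11.8] [29.2 29.5] 20.7
  pad 0.65 [327.  58.  29.  27.] z [28. 55. 59.] rect [492.7   3.2] [40.5 24.4] 6.3
  pan 0.79 [324.  60.  33.  20.] z [27. 38. 41.] rect [496.3  -1.7] [49.4 24.1] 15.1
  die 0.9 [325.  56.  62.  89.] z [25. 31. 33.] rect [492.5  11.2] [109.9  67.8] 76.7
  carrier 0.82 [327.  54.  75. 101.] z [-1. 15. 30.] rect [493.6  12.7] [129.7  91.7] 76.6
  carrier 0.75 [362. 186.  66.  80.] z [ 2.  4. 10.] rect [ 558.6 -199.7] [142.  100.4] 81.4
  dish 0.98 [275. 154.  71.  74.] z [ 2.  5. 13.] rect [ 409.1 -142.5] [121.8 120.5] 0.1
  die_tray 0.63 [361. 182.  68.  84.] z [ 2.  4. 10.] rect [ 558.4 -199.3] [141.   99.7] 81.5
```

```bash
python3 - <<'E'
import pickle,numpy as np,cv2
from scipy.optimize import least_squares
from h import pts
D=pickle.load(open('d.pkl','rb'))
def circ(xy): 
    return least_squares(lambda p:np.hypot(xy[:,0]-p[0],xy[:,1]-p[1])-p[2],[*xy.mean(0),30],loss='soft_l1').x
for k in ['L','M']:
    c=D[k+'c']; P,u,v=pts(c); P=P*1000
    a=(np.hypot(P[:,0]-553,P[:,1]-235)<45)&(P[:,2]>8)&(P[:,2]<16); Q=P[a]
    print(k,'ring mean',Q.mean(0).round(1),'minc',np.round(cv2.minEnclosingCircle(Q[:,:2].astype(np.float32)),1) if 0 else cv2.minEnclosingCircle(Q[:,:2].astype(np.float32)))
    a=(np.abs(P[:,0]-382)<70)&(np.abs(P[:,1]-267)<95)&(P[:,2]>23)&(P[:,2]<30)&(P[:,1]>0); Q=P[a]
    Q=Q[np.hypot(Q[:,0]-427,Q[:,1]-137.5)>30]
    print('block',cv2.minAreaRect(Q[:,:2].astype(np.float32)))
    a=(np.abs(P[:,0]-390)<35)&(np.abs(P[:,1]-235)<40)&(P[:,2]>9)&(P[:,2]<15); Q=P[a]
    print('wellfloor',len(Q),Q.mean(0),cv2.minEnclosingCircle(Q[:,:2].astype(np.float32)))
c=D['Rtc']; P,u,v=pts(c); P=P*1000
a=(np.hypot(P[:,0]-409,P[:,1]+142)<68)&(P[:,2]>9)&(P[:,2]<16);Q=P[a]
print('dish',circ(Q[:,:2]),cv2.minEnclosingCircle(Q[:,:2].astype(np.float32)))
a=(P[:,0]>440)&(P[:,0]<590)&(np.abs(P[:,1]+90)<60)&(P[:,2]>20)&(P[:,1]<-48);Q=P[a];print('jar',len(Q),Q.min(0),Q.max(0))
a=(P[:,0]>500)&(P[:,0]<620)&(P[:,1]<-120)&(P[:,1]>-290)&(P[:,2]>7.0)&(P[:,2]<13);print('tray rim',cv2.minAreaRect(P[a][:,:2].astype(np.float32)),np.median(P[a][:,2]))
for k in ['M','M2','Rt']:
    P,u,v=pts(D[k+'c']); P=P*1000; r=np.hypot(P[:,0]-491,P[:,1]-12)
    for z0,z1 in [(84,90),(53,60),(39,44)]:
        Q=P[(r<35)&(P[:,2]>z0)&(P[:,2]<z1)]; print(k,z0,np.round(np.median(Q[:,2]),1),cv2.minEnclosingCircle(Q[:,:2].astype(np.float32)))
E
```

```text
L ring mean [552.9 235.9  11.5] minc ((552.974609375, 234.98887634277344), 37.73318099975586)
block ((383.4010314941406, 268.7134704589844), (64.3860092163086, 140.40045166015625), 13.739864349365234)
wellfloor 463 [392.58484628 229.59719492  11.6947921 ] ((398.1832275390625, 242.61268615722656), 35.531978607177734)
M ring mean [553.1 235.4  11.7] minc ((553.0447998046875, 234.6063995361328), 37.95882797241211)
block ((390.2469482421875, 240.88992309570312), (64.12620544433594, 83.26362609863281), 13.643207550048828)
wellfloor 680 [392.35080665 231.03988168  11.81892898] ((397.14459228515625, 232.36465454101562), 41.519649505615234)
dish [ 409.60210932 -142.80762628   57.39312226] ((409.29925537109375, -143.09906005859375), 61.38937759399414)
jar 57142 [ 440.00183799 -149.99888308   20.00409717] [568.28029766 -48.22343483 461.13790549]
tray rim ((556.92333984375, -209.7701873779297), (162.30209350585938, 100.16383361816406), 81.29611206054688) 8.675352000220627
M 84 85.7 ((490.7414855957031, 12.628314018249512), 15.204123497009277)
M 53 55.5 ((491.99127197265625, 11.725020408630371), 20.84001350402832)
M 39 40.0 ((492.48388671875, 11.764726638793945), 25.781625747680664)
M2 84 85.7 ((490.4096984863281, 12.354349136352539), 15.176534652709961)
M2 53 55.7 ((491.93035888671875, 11.809884071350098), 20.73867416381836)
M2 39 39.7 ((492.3330078125, 11.560166358947754), 25.709617614746094)
Rt 84 85.9 ((490.6286926269531, 12.25512981414795), 15.243587493896484)
Rt 53 55.8 ((492.0024108886719, 11.173041343688965), 20.575855255126953)
Rt 39 40.1 ((492.72760009765625, 11.341901779174805), 25.824094772338867)
```

View pics/wL.png

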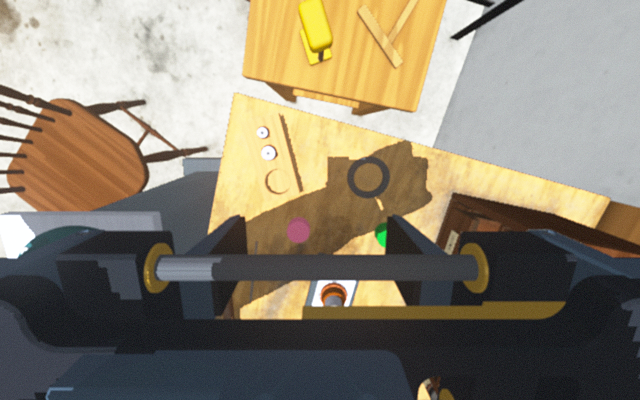

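```bash
cat >> h.py <<'E'
def ori(p,th):
    c=[(abs(q[5]),a) for a in (th,th+180) if (q:=solve_ik(p,R(a))) is not None]
    return R(min(c)[1])
def pick(xy,tip,th,effort):
    p=np.array([*xy,tip]); up=p+[0,0,0.09]; o=ori(up,th)
    release(); move_pose(up,o); move_l(p+[0,0,.012],o,rate=0.12); move_l(p,o,rate=0.03)
    clamp(effort); s=get_state(); print('grip',s['width'],s['gripper_force'],s['t'])
    move_l(p+[0,0,.02],rate=0.03); move_l(p+[0,0,.13],rate=0.12); s=get_state(); print('lifted',s['width'],np.round(s['force'],2),s['t'])
def place(xy,tip,th,via=None,f=3,zc=.1):
    p=np.array([*xy,tip]); up=p+[0,0,zc]; o=ori(up,th)
    if via is not None: move_l(via,rate=.15)
    move_pose(up,o); move_l(p+[0,0,.012],o,rate=0.12); dwell(.2)
    hit=move_l(p-[0,0,.003],o,rate=0.015,max_force=f); s=get_state()
    print('placed',hit,'dz',np.round((s['position']-p)*1000,1),np.round(s['force'],2),s['width'])
    release(); dwell(.2); move_l(np.array(s['position'])+[0,0,.03],rate=.06); move_l(up,rate=.15); print('t',get_state()['t'])
E
python3 - <<'E'
from h import *
pick((.4906,.0124),.0715,13.7,25)
E
```

```text
grip 0.030135503127085666 24.99996729018676 10.7833
lifted 0.029968715040963743 [ 0.05  0.38 -1.21] 12.6667
```

```bash
python3 - <<'E'
from h import *
place((.3923,.2315),.0275,13.7)
q=ori((.47,.06,.30),0); move_pose((.47,.0,.30),q); dwell(.1)
c=snap('wrist','a1.png'); P,u,v=pts(c); P*=1000
r=np.hypot(P[:,0]-491,P[:,1]-12)
for z0,z1 in [(53,60),(38,43)]:
    Q=P[(r<35)&(P[:,2]>z0)&(P[:,2]<z1)]; print(z0,np.median(Q[:,2]),cv2.minEnclosingCircle(Q[:,:2].astype(np.float32)))
for n in ['pusher','die']:
  for x in cut_out('wrist',n)[:2]: print(n,round(x['score'],2),np.round(x['rect']))
r=np.hypot(P[:,0]-392,P[:,1]-231); Q=P[(r<30)&(P[:,2]>35)]
if len(Q):print('pusher top',np.median(Q[:,2]),cv2.minEnclosingCircle(Q[Q[:,2]>39][:,:2].astype(np.float32)))
cv2.imwrite('pics/a1c.png',cv2.resize(c['pixels'][:260,160:480,::-1],(720,585)))
E
```

```text
placed True dz [-0.1 -0.  -0.1] [-1.81 -1.04  9.34] 0.02981759465025882
t 18.0
53 55.7516608973315 ((491.9142761230469, 11.764320373535156), 20.67654800415039)
38 39.576881885730714 ((492.71453857421875, 11.41698932647705), 25.766860961914062)
pusher 0.74 [261.  15.  24.  24.]
die 0.72 [333. 168.  59.  83.]
pusher top 41.70235183035262 ((392.48834228515625, 230.7262420654297), 15.141318321228027)
```

View pics/a1c.png

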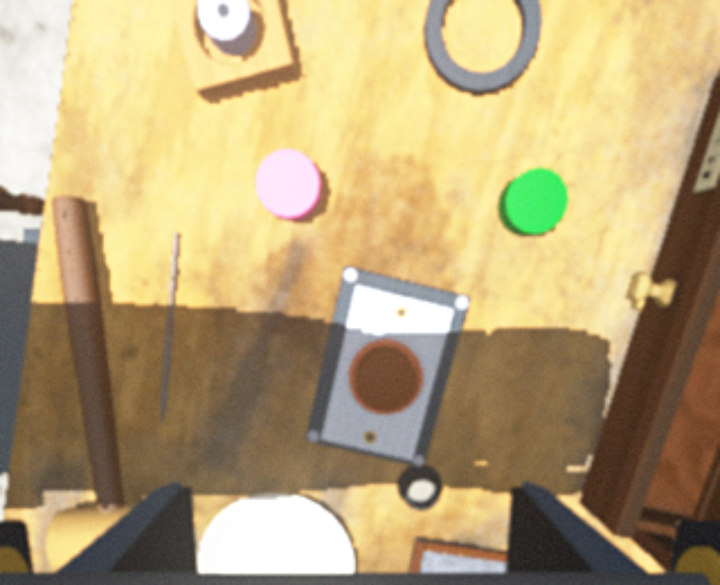

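```bash
python3 - <<'E'
from h import *
pick((.4920,.0117),.042,90,15)
place((.553,.2348),.014,90,via=(.48,.10,.2),zc=.15)
move_pose((.50,.03,.30),ori((.5,.03,.30),0)); dwell(.1)
c=snap('wrist','a2.png'); P,u,v=pts(c); P*=1000
for nm,x,y,z0,z1 in [('pan',492,12,37,43),('pad',553,235,24,32),('ring',553,235,9,15),('die',492.5,11.5,29,33)]:
    Q=P[(np.hypot(P[:,0]-x,P[:,1]-y)<(70 if nm=='die' else 45))&(P[:,2]>z0)&(P[:,2]<z1)]
    print(nm,len(Q),np.median(Q[:,2]),(cv2.minAreaRect if nm=='die' else cv2.minEnclosingCircle)(Q[:,:2].astype(np.float32)))
cv2.imwrite('pics/a2c.png',cv2.resize(c['pixels'][:260,160:480,::-1],(720,585)))
E
```

```text
grip 0.041188581201046764 15.000050151720643 23.2
lifted 0.041662882201528605 [-0.73  0.91 -1.03] 25.0833
placed True dz [-0.1 -0.  -0. ] [-0.03  0.01  5.12] 0.041854541965121936
t 33.2917
pan 151 39.46154057276091 ((492.5074768066406, 11.498886108398438), 25.895000457763672)
pad 764 27.88237734111479 ((552.3055419921875, 235.07119750976562), 21.07670021057129)
ring 1211 11.71603297463103 ((552.8033447265625, 234.16368103027344), 37.88030242919922)
die 1960 30.73861684752738 ((492.5945739746094, 11.447319030761719), (110.27908325195312, 67.9859390258789), 76.60832214355469)
```

View pics/a2c.png

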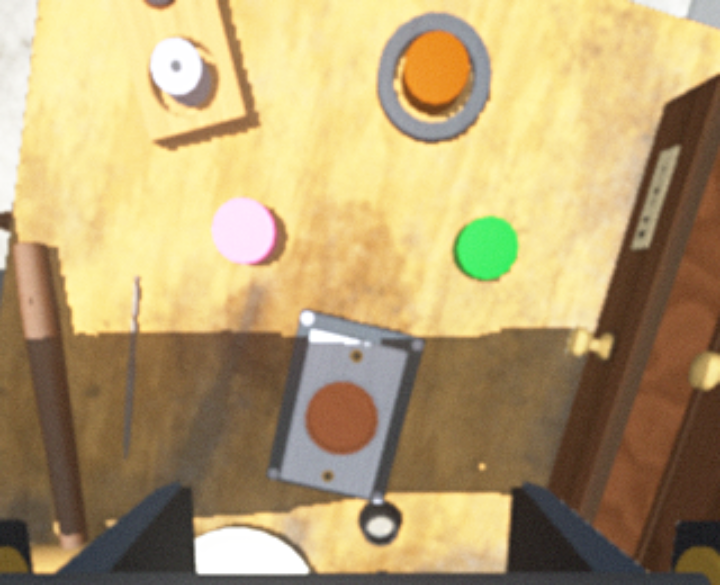

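```bash
python3 - <<'E'
from h import *
print(solve_ik((.4094,-.143,.0125),R(90)),solve_ik((.4094,-.143,.0125),R(-90)))
pick((.4925,.0115),.0345,90,12)
place((.4094,-.143),.0125,90)
move_pose((.48,-.17,.30),ori((.48,-.17,.30),0)); dwell(.1)
c=snap('wrist','a3.png'); P,u,v=pts(c); P*=1000
Q=P[(np.hypot(P[:,0]-409,P[:,1]+143)<40)&(P[:,2]>15)&(P[:,2]<25)]; print('pan',len(Q),np.median(Q[:,2]),cv2.minEnclosingCircle(Q[:,:2].astype(np.float32)))
Q=P[(np.hypot(P[:,0]-492.5,P[:,1]-11.5)<70)&(P[:,2]>29)&(P[:,2]<33)]; print('die',cv2.minAreaRect(Q[:,:2].astype(np.float32)))
for x in cut_out('wrist','die_tray')[:2]:
    Q=pts(c,x['region'])[0]*1000; Q=Q[np.abs(Q[:,2]-9)<2]; print(cv2.minAreaRect(Q[:,:2].astype(np.float32)))
cv2.imwrite('pics/a3c.png',cv2.resize(c['pixels'][:260,160:480,::-1],(720,585)))
E
```

```text
[-2.23338239e+01  2.01022060e+01  1.32233069e+02 -2.54444375e-14
  2.76647254e+01 -1.12333824e+02] [-2.23338239e+01  2.01022060e+01  1.32233069e+02 -2.54444375e-14
  2.76647254e+01  6.76661761e+01]
grip 0.05098247786422581 12.0000169340409 38.2
lifted 0.05086905943760038 [-0.32 -0.12 -0.84] 40.0833
placed True dz [-0.   0.  -0.2] [-0.24  0.3   5.92] 0.05094705106129142
t 44.9167
pan 145 17.570000146574337 ((409.4424743652344, -142.30450439453125), 25.877195358276367)
die ((492.6973571777344, 11.406974792480469), (110.35090637207031, 67.90763092041016), 76.65585327148438)
((558.4718627929688, -199.7052764892578), (141.97146606445312, 100.10093688964844), 81.33765411376953)
```

View pics/a3c.png

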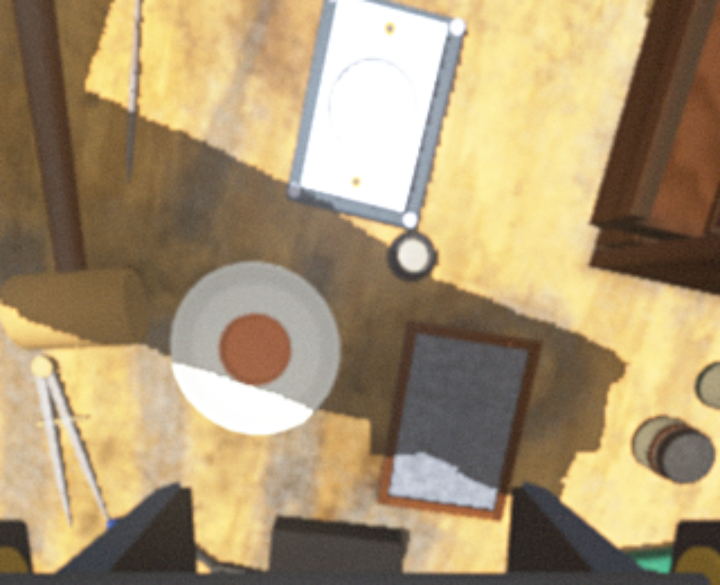

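```bash
python3 - <<'E'
from h import *
pick((.4927,.0114),.023,-13.35,40)
place((.5585,-.1997),.012,-8.65,via=(.46,-.17,.2),zc=.15,f=4)
move_pose((.48,-.14,.33),ori((.48,-.14,.33),0)); dwell(.1)
c=snap('wrist','a4.png'); P,u,v=pts(c); P*=1000
Q=P[(np.hypot(P[:,0]-558,P[:,1]+200)<65)&(P[:,2]>16)&(P[:,2]<25)]; print('die',len(Q),np.median(Q[:,2]),cv2.minAreaRect(Q[:,:2].astype(np.float32)))
for i in (0,1): print(np.polyfit(Q[:,i],Q[:,2],1)[0])
cv2.imwrite('pics/a4c.png',cv2.resize(c['pixels'][:260,160:480,::-1],(720,585)))
d=snap('scene','a4s.png'); print(get_state()['t'])
cv2.imwrite('pics/a4sc.png',cv2.resize(d['pixels'][130:350,190:470,::-1],(760,597)))
E
```

```text
grip 0.0678023028326313 40.000242590904236 49.6083
lifted 0.0676837933366728 [-0.35  0.34 -2.57] 51.4917
placed True dz [-0.1  0.   0. ] [-0.75  1.1   5.86] 0.06761909202099896
t 58.0417
die 1636 19.71578666046997 ((558.337158203125, -199.5949249267578), (110.6476821899414, 68.66262817382812), 81.23542022705078)
0.0002502856319705947
0.0005621188836745078
59.0417
```

View pics/a4c.png

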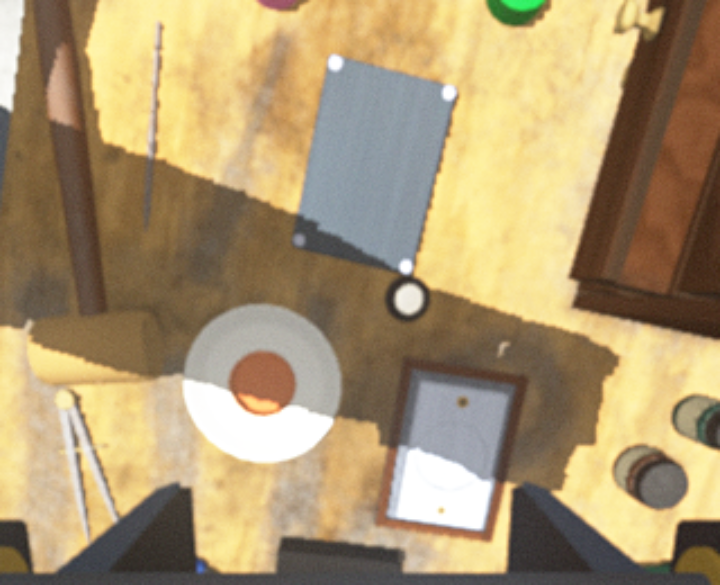

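View pics/a4sc.png

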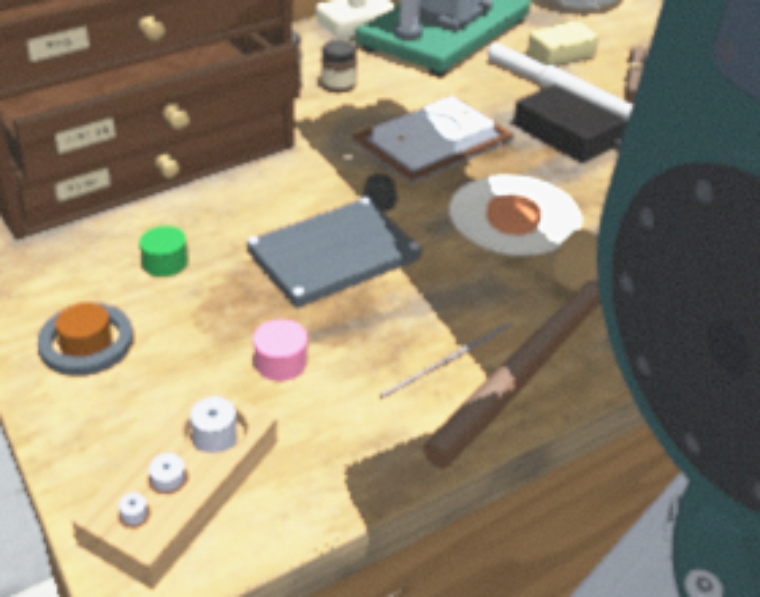

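All four parts lie in their places: the die is flat in the tray, the pan upright in the dish, the pad in the ring and the pusher in the well.

```bash
python3 -c "
from station import *
print(close_job())"
```

```text
the job is handed in; nothing more can be done
None
```

The job is handed in at about 59 s robot time: the final pictures show the pusher in the beech well, the pad in the ring, the pan right way up in the dish, and the die flat, recess up, in its tray.

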